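# Scoop the ceramic beads out of the chips

### The arm

A 6-joint arm with a two-finger parallel gripper is mounted at the origin on the work surface; the furniture and walls round the work are solid. World frame = base frame: x ahead of the robot, y to its left, z up, the work surface at z = 0. Lengths are in m, angles in rad, forces in N, time in s.
With the tool pointing down it reaches from about 0.3 to 0.825 m from the base axis. Payload 5.4 kg.
Tool frame: the origin (TCP) lies at the very end of the fingers, on their centre line; the grasp point (between the pads) lies 19 mm behind it; z points along the fingers, y is the line along which they close (so a half turn about z gives the same grasp; the last joint's range is limited). The gripper opens to 92 mm and grips with 3 to 60 N. Pads are 20 mm wide; open, the fingers measure 128 mm over their backs; the gripper's body (75 mm by 189 mm) begins 69 mm behind the grasp point.
Start: joints at [-1.462, 0.158, 1.597, -0, 1.386, -0.21], TCP at [0.18, -0.546, 0.215] pointing down, gripper open.
Joint ranges: [-2.91, 2.91], [-0.94, 2.29], [0.18, 2.7], [-1.29, 4.43], [0.17, 2.64], [-3, 3]. Speed limits (rad/s): [2.57, 2.57, 3.14, 3.14, 3.14, 3.14].

### API

Orientations are given as a 3x3 rotation matrix whose columns are the frame's x, y, z axes.
In Python, from rig import ctrl gives the robot as it stands.
- The arm moves only by the tool send_rows, never from a script. Its argument "commands" is a list that holds one entry, the list of rows, each a list of 7 numbers: the gripper's target within -1 to 1 (shut at 1, half-way at 0, fully open at -1), then the shift along the tool's x, y, z in cm, then the turn, a rotation vector about the tool's x, y, z in rad. In form: [[[claw, x, y, z, rx, ry, rz], ...]]. A call has 1 to 12 rows; each row shifts and turns the commanded pose from where the row before left it, along the tool's axes as they then stand; what a row does not reach is not made up. A row lasts 1/10 s, in which the tool goes at most 50 mm and 8.59 degrees, less where a joint would pass 70% of its speed; a pose out of reach is approached as far as the arm can. A call with a gripper value outside its range is refused whole. The fingers move at their own pace and stop on an object; the grip force is fixed at half the most. Time passes only in rows, so rows that do not move let the fingers close. It gives the time, the measured TCP pose, the force, the opening and the grip force at its end, in the units of the state.
- ctrl.get_obs(): the state, without advancing time (a new reading comes with each control period).
- ctrl.capture(name): name is "scene" or "top" or "wrist"; returns a dict with "image" (480x640x3 uint8, red, green, blue), "intrinsics" (3x3 intrinsics, pixels), "cam_to_world" (4x4, takes a point from camera to world coordinates); the wrist camera has in their place "tool_from_camera" (4x4, takes a point from camera to tool coordinates, whose origin is the TCP and whose axes are the flange's). Camera axes: x right, y up, looking along -z (the intrinsics and any distortion apply to the point x, -y, -z); pixel columns grow to the right and rows downward; lengths in m; the calibration is good to about 2 mm. A picture is of the moment at which its call begins: read the wrist's pose just before it. There is no depth.
- ctrl.hand_in(): hands the job in; it is judged then, once.
The state is a dict: "t": time; "qpos": joint angles; "joint_velocities": joint speeds; "joint_torque": joint torques, N m; "position": TCP position; "orientation": TCP orientation; "contact_force": force on the tool from outside, world axes, zero at the start; "torque": the same for the moment, N m; "finger_gap": finger opening in m; "gripper_force": force on a finger pad.
Only numpy, scipy, OpenCV 4.12 (cv2) and the standard library are available. Lean on these libraries where they do the work, as an engineer would, in place of code of your own. Each camera call takes 0.05 s, during which the arm holds its last target. There are 200 camera calls.

### The job

Take the slotted steel scoop by its upright wooden grip and scoop both big white beads out of the grey tray, letting the two small chips drop back through the slots into the tray. Stand the scoop, with both beads still in it, upright on the middle of the grey card and let go; never touch the beads with the gripper.

Things in the scene. Friction and masses are not known exactly. Their poses are not given: they have to be found in the camera images.
- scoop_grip (a point): centre of the scoop's upright wooden grip: block 16 mm along x, 30 mm along y, 44 mm high, this point 115 mm above the scoop's underside, over the middle of the blade; a thin neck runs from under the grip to the blade's rear wall. x points to the blade's open front, z up. Scoop loose, 0.2 kg; it starts flat on the tray floor at the tray's -x end, x within 4 degrees of the tray's x
- scoop_front (a point): middle of the blade's open front edge, at its underside, 50 mm ahead of the grip along x; axes as the grip's. Steel blade 99 mm long, 86 mm wide: five 3 mm bars along x, 17 mm apart in the clear, slots open at the front, bar tips turned up 1 mm, walls 20 mm high at the rear and sides
- tray: open grey plastic tray, fixed to the table, outside 240 mm along x, 122 mm along y, 35 mm high; walls and floor 5 mm. Origin: centre of its underside. The scoop stands at the -x end, beads and chips lie in the +x half. The +x end wall (inner face at x = +115 mm) is the stop: pushed to within a few mm of it along the floor, the scoop's bars go under the beads; draw back about 10 mm before lifting
- grey_card: grey foam board, fixed to the table, 110 mm along its x, 170 mm along y, 8 mm thick, one corner torn. Origin: centre of its underside, on the table
- bead_1: smooth white lentil-shaped ceramic bead, round, 36 mm across and 22 mm high, 30 g, loose in the tray. Origin: its centre
- bead_2: smooth white lentil-shaped ceramic bead, round, 36 mm across and 22 mm high, 30 g, loose in the tray. Origin: its centre
- chip_1: small white ceramic chip, round crumb 12 mm across and 9 mm high, 10 g, loose in the tray. Origin: centre of its underside
- chip_2: small white ceramic chip, round crumb 12 mm across and 9 mm high, 10 g, loose in the tray. Origin: centre of its underside
There are look-alikes about, which are no part of the job. Leave any green or purple look-alike of the bead_1 alone.

How it is judged:
On the way:
1. the scoop is lifted clear of the tray with both beads in it and both chips left in the tray (x of bead_1 in the frame of scoop_grip between -0.05 and 0.048 m and y of bead_1 in the frame of scoop_grip between -0.04 and 0.04 m and z of bead_1 in the frame of scoop_grip between -0.108 and -0.08 m and x of bead_2 in the frame of scoop_grip between -0.05 and 0.048 m and y of bead_2 in the frame of scoop_grip between -0.04 and 0.04 m and z of bead_2 in the frame of scoop_grip between -0.108 and -0.08 m and x of chip_1 in the frame of tray between -0.116 and 0.116 m and y of chip_1 in the frame of tray between -0.057 and 0.057 m and z of chip_1 in the frame of tray between 0 and 0.03 m and x of chip_2 in the frame of tray between -0.116 and 0.116 m and y of chip_2 in the frame of tray between -0.057 and 0.057 m and z of chip_2 in the frame of tray between 0 and 0.03 m and z of scoop_grip in the frame of tray above 0.17 m), for 0.2 s.
At the end, for the whole second after the job is handed in: The scoop stands upright (within 10 degrees) on the grey card, its grip within 30 mm of the card's centre, seen from above; both beads lie in the scoop, on its bars between its walls; both chips are inside the tray (x of bead_1 in the frame of scoop_grip between -0.05 and 0.048 m and y of bead_1 in the frame of scoop_grip between -0.04 and 0.04 m and z of bead_1 in the frame of scoop_grip between -0.108 and -0.08 m and x of bead_2 in the frame of scoop_grip between -0.05 and 0.048 m and y of bead_2 in the frame of scoop_grip between -0.04 and 0.04 m and z of bead_2 in the frame of scoop_grip between -0.108 and -0.08 m and x of chip_1 in the frame of tray between -0.116 and 0.116 m and y of chip_1 in the frame of tray between -0.057 and 0.057 m and z of chip_1 in the frame of tray between 0 and 0.03 m and x of chip_2 in the frame of tray between -0.116 and 0.116 m and y of chip_2 in the frame of tray between -0.057 and 0.057 m and z of chip_2 in the frame of tray between 0 and 0.03 m and horizontal distance between scoop_grip and grey_card below 0.03 m and z of scoop_grip in the frame of grey_card between 0.118 and 0.129 m and angle between scoop_grip's own z axis and vertical below 0.17 rad); the robot touches nothing.
It fails at once if the gripper touches a bead (contact force between the fingers and bead_1 above 0.3 N or contact force between the fingers and bead_2 above 0.3 N).
It also fails if it takes over 58 s, if anything falls off the work surface, if the arm or the gripper's body presses on something with over 40 N, if the wrist force passes 120 N, or if a joint passes its speed limit or range.

## Working session

There is one attempt and no reset: what is moved stays moved. The work goes in short steps, Python scripts to look and compute and a tool call to move; the robot and the scene stay as the last step left them, time stands still between calls to the robot, and variables do not carry over. Pictures are saved under pics/ and viewed, at most 10 in all, crops included, and the job is handed in when it is done.

Besides the shell and the picture viewer there is one more tool, called after "Call:" as a command line: name --argument value ..., lists and objects as JSON in quotes. send_rows: Moves the arm, as the interface text tells. Its arguments: {"type":"object","properties":{"commands":{"type":"array"}},"required":["commands"]}

```bash
mkdir -p pics; ls
cat > h.py <<'E'
import numpy as np, cv2
from rig import ctrl
def snap(cam,name):
    o=ctrl.get_obs(); c=ctrl.capture(cam)
    cv2.imwrite(f'pics/{name}.png',c['image'][:,:,::-1])
    K=np.array(c['intrinsics'])
    if cam=='wrist':
        T=np.eye(4);T[:3,:3]=o['orientation'];T[:3,3]=o['position']; M=T@np.array(c['tool_from_camera'])
    else: M=np.array(c['cam_to_world'])
    np.savez(f'pics/{name}.npz',K=K,M=M); return c
def ray(name,u,v,z):
    d=np.load(f'pics/{name}.npz');K,M=d['K'],d['M']
    a=np.linalg.inv(K)@[u,v,1]; r=M[:3,:3]@[a[0],-a[1],-a[2]]; p=M[:3,3]
    return p+r*(z-p[2])/r[2]
def proj(name,P):
    d=np.load(f'pics/{name}.npz');K,M=d['K'],d['M']
    q=np.linalg.inv(M)@[*P,1]; q=K@[q[0],-q[1],-q[2]]; return q[:2]/q[2]
E
python3 - <<'E'
from h import *
for c in('top','scene'):
    r=snap(c,c+'0'); print({k:v for k,v in r.items() if k!='image'})
print(ctrl.get_obs())
E
```

```text
pics
{'intrinsics': array([[461.35704876,   0.        , 319.35038808],
       [  0.        , 461.35704876, 236.30832868],
       [  0.        ,   0.        ,   1.        ]]), 'cam_to_world': array([[ 0.16644532,  0.96412272, -0.20679297,  0.33316141],
       [-0.98603796,  0.16380713, -0.02993923, -0.02052449],
       [ 0.00500907,  0.20888897,  0.97792654,  1.04630193],
       [ 0.        ,  0.        ,  0.        ,  1.        ]])}
{'intrinsics': array([[528.41888448,   0.        , 321.80975362],
       [  0.        , 528.41888448, 235.65019733],
       [  0.        ,   0.        ,   1.        ]]), 'cam_to_world': array([[-0.85411786, -0.26163322,  0.44947829,  1.11653581],
       [ 0.51969926, -0.46240331,  0.71839811,  0.93245252],
       [ 0.01988344,  0.8471902 ,  0.53091752,  0.81912521],
       [ 0.        ,  0.        ,  0.        ,  1.        ]])}
{'t': 0.1, 'qpos': array([-1.46211682e+00,  1.59014886e-01,  1.59806540e+00, -3.48608121e-05,
        1.38618780e+00, -2.10101356e-01]), 'joint_velocities': array([ 0.00036526,  0.00048083, -0.00278802,  0.0007602 ,  0.00101707,
       -0.00055415]), 'joint_torque': array([ 1.64512127e-03, -3.86504281e+01, -3.22959387e+01,  7.05394777e-02,
        3.39474413e-02, -4.44217437e-05]), 'position': array([ 0.18011772, -0.54548211,  0.21372164]), 'orientation': array([[ 9.49616233e-01,  3.13415001e-01, -2.15793126e-04],
       [ 3.13414916e-01, -9.49614832e-01,  1.66182990e-03],
       [ 3.15922067e-04, -1.64573344e-03, -9.99998596e-01]]), 'contact_force': array([-7.54315039e-02,  2.88167457e-04, -6.07957004e-01]), 'torque': array([-0.04340887,  0.03978422, -0.08151079]), 'gripper_force': 0.0, 'finger_gap': 0.09185497947775367}
```

View pics/top0.png

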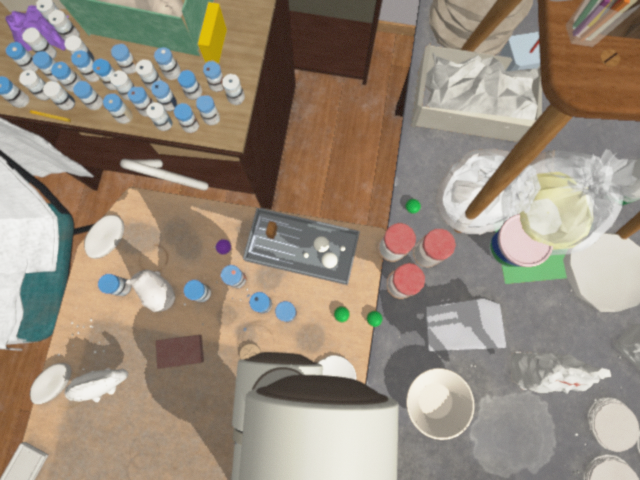

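View pics/scene0.png

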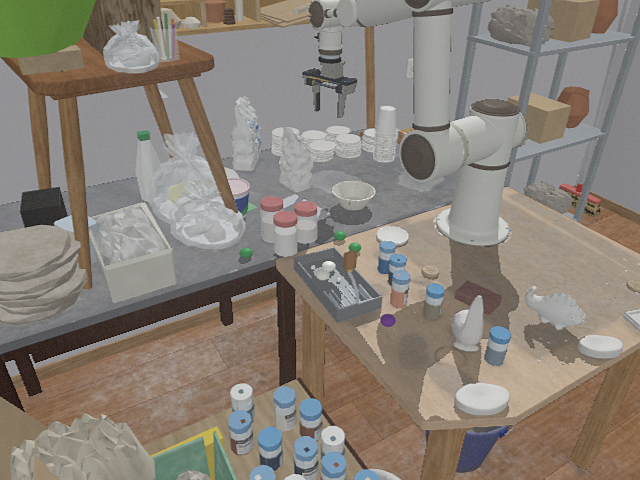

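The top view shows the tray at (302,245), the scoop grip at (271,230), white beads at (320,243) and (330,260), and chips at (306,255) and (343,248). The purple and green balls at (223,246), (341,313), (374,318) and (413,205) are look-alikes. The card candidates are the pale grey sheet at (465,325), the green one at (540,268) and the brown one at (178,350). The grey sheet with a cut corner fits best, so I'll confirm it in an enlarged crop.

Run:
```python
from h import *
im=cv2.imread('pics/top0.png')
a=cv2.resize(im[200:295,235:370],(800,563),interpolation=cv2.INTER_CUBIC)[:, :]
b=cv2.resize(im[285:365,410:520],(412,300),interpolation=cv2.INTER_CUBIC)
s=cv2.imread('pics/scene0.png');c=cv2.resize(s[235:330,280:400],(379,300),interpolation=cv2.INTER_CUBIC)
out=np.zeros((600,800,3),np.uint8); out[:300,:426]=cv2.resize(a,(426,300)); out[300:,:412]=b; out[:300,421:]=c
out[300:,421:]=cv2.resize(s[130:225,230:350],(379,300),interpolation=cv2.INTER_CUBIC)
cv2.imwrite('pics/crop1.png',out)
for n,u,v,z in[('TLtop',260,209,.035),('TR',358,241,.035),('BR',350,283,.035),('BL',247,252,.035),('grip',271,228,.14),('b1',320,243,.016),('b2',330,260,.016),('c1',306,255,.01),('c2',343,248,.01),('card',465,325,.008),('cTL',427,307,.008),('cBL',428,350,.008),('cBR',505,347,.008),('cTR',497,300,.008)]:
    print(n,ray('top0',u,v,z).round(3))
```

```text
TLtop [0.587 0.154 0.035]
TR [ 0.551 -0.077  0.035]
BR [ 0.455 -0.073  0.035]
BL [0.485 0.163 0.035]
grip [0.525 0.106 0.14 ]
b1 [0.536 0.007 0.016]
b2 [ 0.501 -0.022  0.016]
c1 [0.504 0.034 0.01 ]
c2 [ 0.534 -0.047  0.01 ]
card [ 0.409 -0.34   0.008]
cTL [ 0.434 -0.252  0.008]
cBL [ 0.342 -0.266  0.008]
cBR [ 0.376 -0.432  0.008]
cTR [ 0.476 -0.405  0.008]
```

View pics/crop1.png

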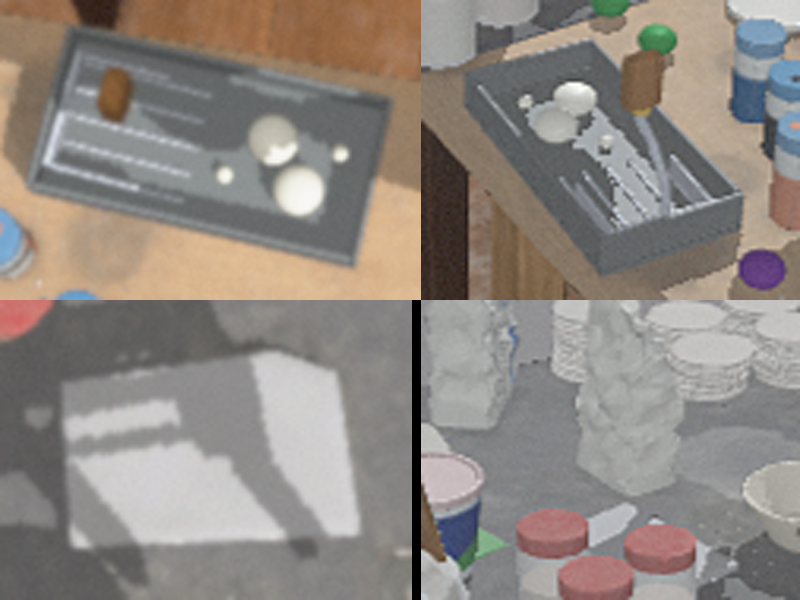

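The crop confirms the card: the light grey sheet at (465,325), torn at its top right corner. The tray corners are at about (257,209), (359,231), (347,284) and (244,260). I'll move above the tray for a wrist view.

Call:
send_rows --commands '[[[-1, 2, -2, -3, 0, 0, 0], [-1, 3.5, -3.3, -1, 0, 0, 0], [-1, 3.5, -3.3, -1, 0, 0, 0], [-1, 3.5, -3.3, -1, 0, 0, 0], [-1, 3.5, -3.3, -1, 0, 0, 0], [-1, 3.5, -3.3, -1, 0, 0, 0], [-1, 3.5, -3.3, -1, 0, 0, 0], [-1, 3.5, -3.3, -1, 0, 0, 0], [-1, 3.5, -3.3, -1, 0, 0, 0], [-1, 3.5, -3.3, -1, 0, 0, 0], [-1, 3.5, -3.3, -1, 0, 0, 0], [-1, 3.5, -3.3, -1, 0, 0, 0]]]'

```text
t: 1.3
position: [0.4451, -0.0533, 0.3548]
orientation: [[0.95, 0.313, -0.0], [0.313, -0.95, -0.0], [-0.0, 0.0, -1.0]]
contact_force: [0.5, -0.2, -0.3]
finger_gap: 0.0916
gripper_force: 0.0
```

Call:
send_rows --commands '[[[-1, 3.5, -3.3, 0, 0, 0, 0], [-1, 0, 0, 0, 0, 0, 0.12], [-1, 0, 0, 0, 0, 0, 0.12], [-1, 0, 0, 0, 0, 0, 0.12], [-1, 0, 0, 0, 0, 0, 0.1], [-1, 0, 0, 0, 0, 0, 0]]]'

```text
t: 1.9
position: [0.4674, -0.013, 0.3541]
orientation: [[0.99, -0.141, -0.001], [-0.141, -0.99, 0.0], [-0.001, -0.0, -1.0]]
contact_force: [-0.7, -0.4, -0.1]
finger_gap: 0.0918
gripper_force: 0.0
```

Run:
```python
from h import *
c=snap('wrist','w0'); snap('top','top1'); print(c['tool_from_camera'],c['intrinsics'])
o=ctrl.get_obs(); print(o['t'],o['position'],o['orientation'])
for n,u,v,z in[('TLtop',257,208.6,.035),('TR',358.6,231,.035),('BR',347.5,284,.035),('BL',244.5,260,.035)]: print(n,ray('top0',u,v,z).round(3))
```

```text
[[ 1.18618557e-04  9.70158288e-01  2.42472435e-01  6.78640577e-02]
 [ 9.99999989e-01 -1.36831760e-04  5.82742925e-05  1.68170595e-03]
 [ 8.97132177e-05  2.42472425e-01 -9.70158294e-01 -1.69517917e-01]
 [ 0.00000000e+00  0.00000000e+00  0.00000000e+00  1.00000000e+00]] [[332.88808635   0.         321.77407057]
 [  0.         332.88808635 234.40849434]
 [  0.           0.           1.        ]]
2.0 [ 0.46748453 -0.01303063  0.35429354] [[ 9.90386860e-01 -1.38323949e-01 -5.94430209e-04]
 [-1.38323870e-01 -9.90387034e-01  1.71756315e-04]
 [-6.12473984e-04 -8.78813101e-05 -9.99999809e-01]]
TLtop [0.587 0.161 0.035]
TR [ 0.574 -0.075  0.035]
BR [ 0.452 -0.068  0.035]
BL [0.466 0.165 0.035]
```

View pics/w0.png

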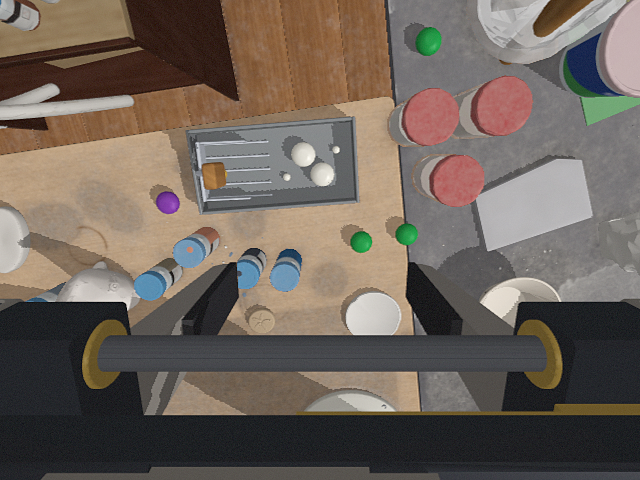

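The wrist view shows the tray corners at (187,130), (354,117), (357,202) and (201,214), and the grip at about (214,174). The beads are at (303,154) and (322,175), the chips at (286,177) and (336,150), and the card at about (535,204). I'll get numbers from these.

Run:
```python
from h import *
for n,u,v,z in[('TL',187,130,.035),('TR',354,117,.035),('BR',357,202,.035),('BL',201,214,.035),('b1',303,154,.018),('b2',322,175,.018),('c1',286,177,.01),('c2',336,150,.01),('bar1r',200,143,.006),('bar1f',268,141,.006),('bar5r',205,199,.006),('bar5f',272,194,.006),('cardL',476,199,.008),('cBL',487,250,.008),('cBR',592,216,.008),('cTR',583,161,.008),('cT',553,158,.008)]: print(n,ray('w0',u,v,z).round(3))
im=cv2.imread('pics/w0.png');hsv=cv2.cvtColor(im,cv2.COLOR_BGR2HSV)
m=cv2.inRange(hsv,(5,110,40),(20,255,255)); m2=np.zeros_like(m); m2[150:200,195:240]=m[150:200,195:240]
y,x=np.nonzero(m2);print(x.min(),x.max(),y.min(),y.max(),cv2.minAreaRect(np.c_[x,y].astype(np.float32)))
# card corners both
a=cv2.resize(im[110:220,175:365],(760,440),interpolation=cv2.INTER_CUBIC);cv2.imwrite('pics/crop2.png',a)
for u,v in((203,163),(227,163),(214,168),(203,187),(227,187)): print(u,v,ray('w0',u,v,.142).round(3))
print('top grip',ray('top0',272,226,.142).round(3))
```

```text
TL [0.589 0.159 0.035]
TR [ 0.573 -0.075  0.035]
BR [ 0.455 -0.065  0.035]
BL [0.47  0.167 0.035]
b1 [0.534 0.004 0.018]
b2 [ 0.5   -0.02   0.018]
c1 [0.504 0.035 0.01 ]
c2 [ 0.533 -0.045  0.01 ]
bar1r [0.572 0.155 0.006]
bar1f [0.56  0.054 0.006]
bar5r [0.488 0.167 0.006]
bar5f [0.481 0.062 0.006]
cardL [ 0.429 -0.251  0.008]
cBL [ 0.343 -0.267  0.008]
cBR [ 0.376 -0.431  0.008]
cTR [ 0.464 -0.413  0.008]
cT [ 0.475 -0.368  0.008]
202 225 162 189 ((213.78378295898438, 175.20269775390625), (26.63263702392578, 22.193864822387695), 80.53767395019531)
203 163 [0.54  0.11  0.142]
227 163 [0.536 0.083 0.142]
214 168 [0.533 0.099 0.142]
203 187 [0.514 0.116 0.142]
227 187 [0.51  0.089 0.142]
top grip [0.529 0.105 0.142]
```

View pics/crop2.png

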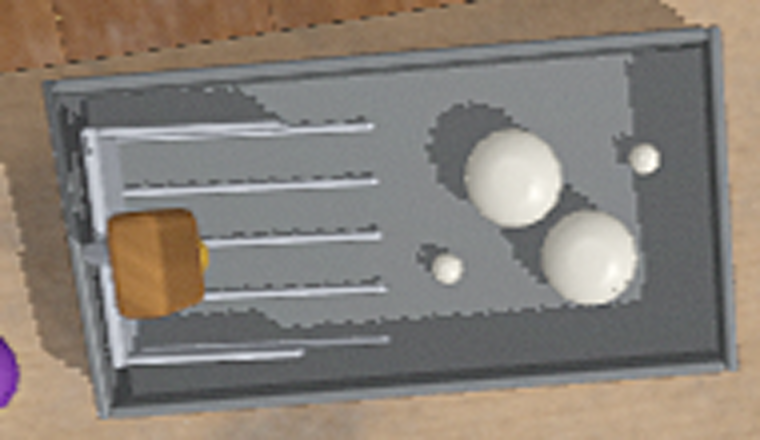

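The scoop grip is at about (0.525, 0.1065) with heading about -95.6°. The tray centre is (0.522, 0.0465) with heading -93.8°. I'll descend onto the grip and grasp it across its thin x-direction.

Call:
send_rows --commands '[[[-1, 0, 0, 0, 0, 0, -0.04], [-1, 1.5, -4.15, 0, 0, 0, 0], [-1, 1.5, -4.15, 0, 0, 0, 0], [-1, 1.55, -4.15, 0, 0, 0, 0], [-1, 0, 0, 4, 0, 0, 0], [-1, 0, 0, 4, 0, 0, 0], [-1, 0, 0, 4, 0, 0, 0], [-1, 0, 0, 4, 0, 0, 0], [-1, 0, 0, 3, 0, 0, 0], [-1, 0, 0, 2, 0, 0, 0], [-1, 0, 0, 0, 0, 0, 0]]]'

```text
t: 3.1
position: [0.5228, 0.1061, 0.141]
orientation: [[0.995, -0.1, -0.007], [-0.1, -0.995, 0.0], [-0.007, 0.001, -1.0]]
contact_force: [0.1, 0.3, 0.6]
finger_gap: 0.0917
gripper_force: 0.0
```

Run:
```python
from h import *
snap('wrist','w1'); o=ctrl.get_obs(); print(o['t'],o['position'],o['orientation'],proj('w1',(.525,.1065,.142)))
```

```text
3.15 [0.52438042 0.10614442 0.14339553] [[ 9.94995936e-01 -9.98609038e-02 -3.29962237e-03]
 [-9.98611264e-02 -9.95001380e-01  9.76335900e-05]
 [-3.29287859e-03  2.32358982e-04 -9.99994551e-01]] [317.59281694 276.70244027]
```

View pics/w1.png

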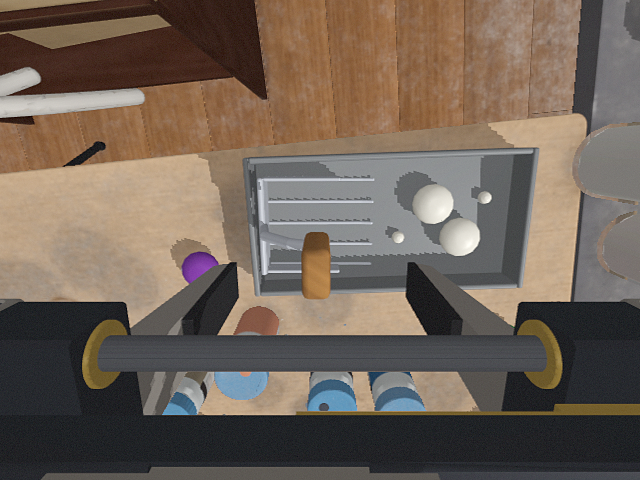

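The wrist view shows the grip top at about (316,277), centred between the fingers. The bars run horizontally, so the tool is aligned with the scoop. I'll descend and grip.

Call:
send_rows --commands '[[[-1, 0, 0, 2, 0, 0, 0], [-1, 0, 0, 2, 0, 0, 0], [-1, 0, 0, 0, 0, 0, 0], [-1, 0, 0, 0, 0, 0, 0], [1, 0, 0, 0, 0, 0, 0], [1, 0, 0, 0, 0, 0, 0], [1, 0, 0, 0, 0, 0, 0], [1, 0, 0, 0, 0, 0, 0], [1, 0, 0, 0, 0, 0, 0], [1, 0, 0, 0, 0, 0, 0], [1, 0, 0, 0, 0, 0, 0], [1, 0, 0, 0, 0, 0, 0]]]'

```text
t: 4.35
position: [0.5255, 0.1062, 0.1046]
orientation: [[0.995, -0.101, -0.0], [-0.101, -0.995, -0.0], [-0.0, 0.0, -1.0]]
contact_force: [0.0, 0.8, -0.5]
finger_gap: 0.0299
gripper_force: 0.0
```

Call:
send_rows --commands '[[[1, 0, 0, 0, 0, 0, 0], [1, 0, 0, 0, 0, 0, 0], [1, 0, 0, 0, 0, 0, 0], [1, 0, 0, 0, 0, 0, 0], [1, 0, 0, 0, 0, 0, 0]]]'

```text
t: 4.85
position: [0.5252, 0.1062, 0.1043]
orientation: [[0.995, -0.101, -0.001], [-0.101, -0.995, -0.0], [-0.001, 0.0, -1.0]]
contact_force: [1.1, 0.1, -1.1]
finger_gap: 0.0159
gripper_force: 30.0
```

Call:
send_rows --commands '[[[1, -0.25, 0, 0, 0, 0, -0.035], [1, -0.25, 0, 0, 0, 0, 0], [1, 0, 0, 0, 0, 0, 0], [1, 0, 0.6, 0, 0, 0, 0], [1, 0, 0.7, 0, 0, 0, 0], [1, 0, 0.7, 0, 0, 0, 0], [1, 0, 0.7, 0, 0, 0, 0], [1, 0, 0.8, 0, 0, 0, 0], [1, 0, 0, 0, 0, 0, 0]]]'

```text
t: 5.75
position: [0.5182, 0.0705, 0.1046]
orientation: [[0.998, -0.068, 0.0], [-0.068, -0.998, -0.0], [0.0, 0.0, -1.0]]
contact_force: [-0.1, 0.5, -1.3]
finger_gap: 0.016
gripper_force: 30.0
```

Run:
```python
from h import *
snap('wrist','w2'); o=ctrl.get_obs(); print(o['t'],o['position'],o['orientation'],o['contact_force'])
im=cv2.imread('pics/w2.png');cv2.imwrite('pics/crop3.png',cv2.resize(im[120:320,200:600],(800,400)))
```

```text
5.8 [0.51822291 0.07111897 0.1046343 ] [[ 9.97732689e-01 -6.73013933e-02  6.11172753e-05]
 [-6.73014012e-02 -9.97732681e-01  1.38643012e-04]
 [ 5.16478351e-05 -1.42441944e-04 -9.99999989e-01]] [-0.19340199  1.28088912 -1.94758877]
```

View pics/crop3.png

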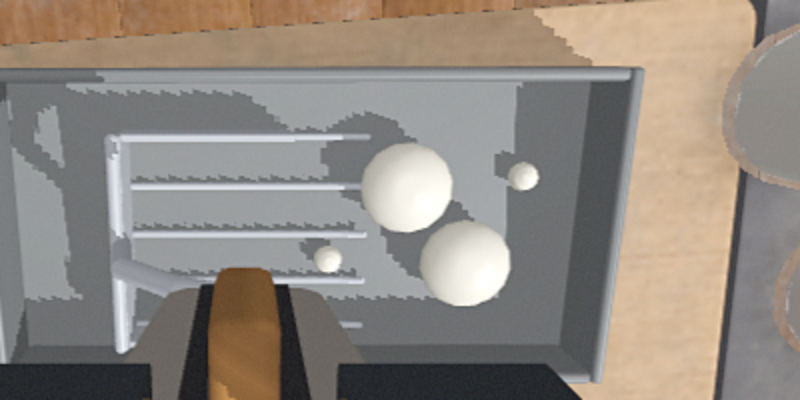

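The crop shows chip 1 sitting inside a slot at (327,259). Chip 2 is ahead at (523,177), a little below the gap between bars 1 and 2, so I'll shift the scoop slightly and keep pushing.

Call:
send_rows --commands '[[[1, -0.1, 0.5, 0, 0, 0, 0], [1, -0.1, 0.7, 0, 0, 0, 0], [1, -0.1, 0.7, 0, 0, 0, 0], [1, 0, 0.7, 0, 0, 0, 0], [1, 0, 0.7, 0, 0, 0, 0], [1, 0, 0.7, 0, 0, 0, 0], [1, 0, 0.7, 0, 0, 0, 0], [1, 0, 0.7, 0, 0, 0, 0], [1, 0, 0.5, 0, 0, 0, 0], [1, 0, 0, 0, 0, 0, 0]]]'

```text
t: 6.8
position: [0.5113, 0.0123, 0.1046]
orientation: [[0.998, -0.067, -0.0], [-0.067, -0.998, -0.0], [0.0, 0.0, -1.0]]
contact_force: [0.1, 0.2, -1.6]
finger_gap: 0.0157
gripper_force: 30.0
```

Run:
```python
from h import *
snap('wrist','w3'); o=ctrl.get_obs(); print(o['t'],o['position'],o['contact_force'])
im=cv2.imread('pics/w3.png');cv2.imwrite('pics/crop4.png',cv2.resize(im[120:320,150:550],(800,400)))
```

```text
6.85 [0.51127827 0.01272728 0.10459403] [ 0.77896129 -0.40944153 -1.77343746]
```

View pics/crop4.png

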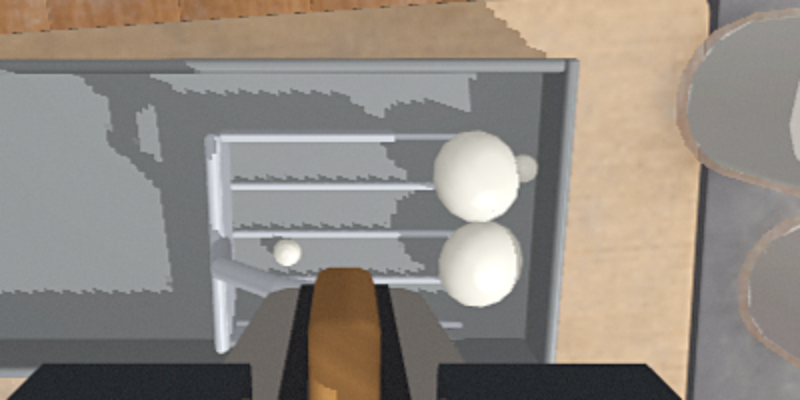

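The beads are at (476,176) and (480,264), being pushed to the wall. Chip 2, at (525,168), lines up with a slot. I'll continue slowly to the stop.

Call:
send_rows --commands '[[[1, 0, 0.4, 0, 0, 0, 0], [1, 0, 0.4, 0, 0, 0, 0], [1, 0, 0.4, 0, 0, 0, 0], [1, 0, 0.4, 0, 0, 0, 0], [1, 0, 0.3, 0, 0, 0, 0], [1, 0, 0.3, 0, 0, 0, 0], [1, 0, 0.2, 0, 0, 0, 0], [1, 0, 0, 0, 0, 0, 0]]]'

```text
t: 7.65
position: [0.5097, -0.0112, 0.1046]
orientation: [[0.998, -0.066, 0.0], [-0.066, -0.998, -0.0], [0.0, 0.0, -1.0]]
contact_force: [0.5, 0.0, -2.1]
finger_gap: 0.0159
gripper_force: 30.0
```

Run:
```python
from h import *
snap('wrist','w4'); o=ctrl.get_obs(); print(o['t'],o['position'],o['contact_force'])
im=cv2.imread('pics/w4.png');cv2.imwrite('pics/crop5.png',cv2.resize(im[120:320,150:550],(800,400)))
```

```text
7.7 [ 0.50973155 -0.01104259  0.10462353] [ 0.25258437  0.28437265 -2.44323656]
```

View pics/crop5.png

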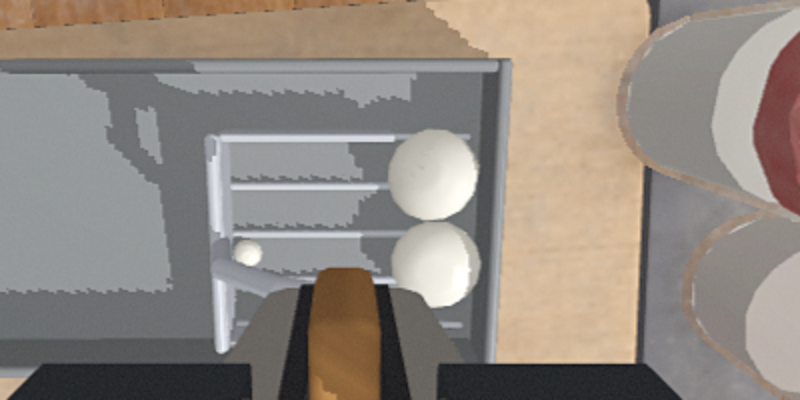

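Both beads sit over the bars near the tips, at (433,175) and (437,264). Chip 1 is near the rear of a slot. I'll push the last few mm, then draw back and lift slowly.

Call:
send_rows --commands '[[[1, 0, 0.2, 0, 0, 0, 0], [1, 0, 0.2, 0, 0, 0, 0], [1, 0, 0, 0, 0, 0, 0], [1, 0, 0, 0, 0, 0, 0]]]'

```text
t: 8.1
position: [0.5095, -0.015, 0.1046]
orientation: [[0.998, -0.066, 0.0], [-0.066, -0.998, -0.0], [0.0, 0.0, -1.0]]
contact_force: [0.2, 0.1, -2.7]
finger_gap: 0.0156
gripper_force: 30.0
```

Call:
send_rows --commands '[[[1, 0, -0.1, 0, 0, 0, 0], [1, 0, -0.2, 0, 0, 0, 0], [1, 0, -0.2, 0, 0, 0, 0], [1, 0, -0.2, 0, 0, 0, 0], [1, 0, -0.2, 0, 0, 0, 0], [1, 0, -0.1, 0, 0, 0, 0], [1, 0, 0, 0, 0, 0, 0], [1, 0, 0, 0, 0, 0, 0]]]'

```text
t: 8.9
position: [0.5101, -0.0049, 0.1046]
orientation: [[0.998, -0.066, 0.0], [-0.066, -0.998, -0.0], [0.0, 0.0, -1.0]]
contact_force: [0.5, 0.2, -2.4]
finger_gap: 0.016
gripper_force: 30.0
```

Run:
```python
from h import *
snap('wrist','w5'); o=ctrl.get_obs(); print(o['t'],o['position'],o['contact_force'])
im=cv2.imread('pics/w5.png');cv2.imwrite('pics/crop6.png',cv2.resize(im[120:320,150:550],(800,400)))
```

```text
8.95 [ 0.51009844 -0.00498319  0.10460052] [-0.0788438  -0.21042682 -1.76237736]
```

View pics/crop6.png

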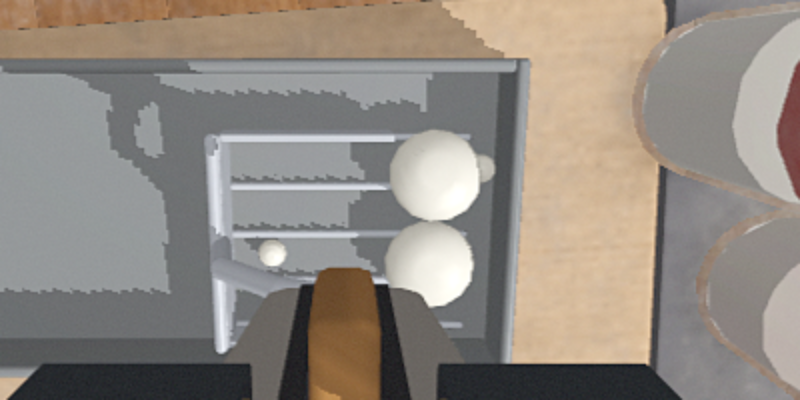

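The beads stayed on the bars after drawing back. Chip 2 is just beyond the tips at (487,168). I'll lift slowly with a slight nose-up tilt.

Call:
send_rows --commands '[[[1, 0, 0, -0.2, 0, 0, 0], [1, 0, 0, -0.3, -0.02, 0, 0], [1, 0, 0, -0.4, -0.02, 0, 0], [1, 0, 0, -0.5, -0.02, 0, 0], [1, 0, 0, -0.7, 0, 0, 0], [1, 0, 0, -1, 0, 0, 0], [1, 0, 0, -1, 0, 0, 0], [1, 0, 0, -1, 0, 0, 0], [1, 0, 0, -1, 0, 0, 0], [1, 0, 0, -0.6, 0, 0, 0], [1, 0, 0, 0, 0, 0, 0], [1, 0, 0, 0, 0, 0, 0]]]'

```text
t: 10.15
position: [0.5102, -0.0015, 0.1713]
orientation: [[0.998, -0.066, -0.004], [-0.066, -0.996, -0.06], [-0.0, 0.06, -0.998]]
contact_force: [-0.2, -0.3, -1.5]
finger_gap: 0.0161
gripper_force: 30.0
```

Run:
```python
from h import *
snap('wrist','w6');snap('top','t6'); snap('scene','s6'); o=ctrl.get_obs(); print(o['t'],o['position'],o['contact_force'])
im=cv2.imread('pics/w6.png');s=cv2.imread('pics/s6.png')
cv2.imwrite('pics/crop7.png',np.vstack([cv2.resize(im[120:320,150:550],(600,300)),cv2.resize(s[210:330,260:500],(600,300),interpolation=cv2.INTER_CUBIC)]))
```

```text
10.3 [ 0.50987014 -0.00143929  0.17082519] [-0.26045033  0.34002649 -2.52521803]
```

View pics/crop7.png

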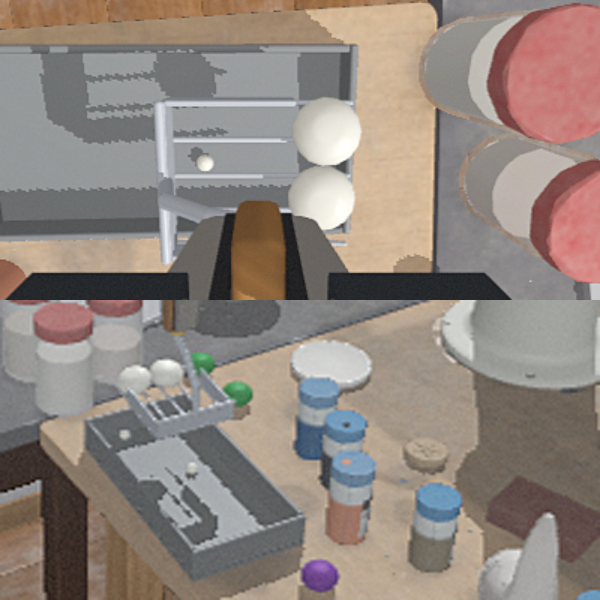

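The crop shows both beads on the scoop and both chips still in the tray. I'll raise the scoop gently for transport.

Call:
send_rows --commands '[[[1, 0, 0, -0.3, 0, 0, 0], [1, 0, 0, -0.6, 0, 0, 0], [1, 0, 0, -0.9, 0, 0, 0], [1, 0, 0, -1.2, 0, 0, 0], [1, 0, 0, -1.2, 0, 0, 0], [1, 0, 0, -1.2, 0, 0, 0], [1, 0, 0, -1.2, 0, 0, 0], [1, 0, 0, -0.9, 0, 0, 0], [1, 0, 0, -0.6, 0, 0, 0], [1, 0, 0, -0.4, 0, 0, 0], [1, 0, 0, 0, 0, 0, 0]]]'

```text
t: 11.4
position: [0.5108, 0.0036, 0.2568]
orientation: [[0.998, -0.066, -0.003], [-0.066, -0.996, -0.06], [0.001, 0.06, -0.998]]
contact_force: [0.0, 0.2, -2.5]
finger_gap: 0.0159
gripper_force: 30.0
```

Run:
```python
from h import *
o=ctrl.get_obs(); R=np.array(o['orientation']);p=np.array(o['position'])
print(o['t'],p,R.T@(np.array([.411,-.34,p[2]])-p)*100)
```

```text
11.4 [0.51084834 0.00358059 0.25675388] [-7.6916226  34.88018273  2.09402099]
```

Call:
send_rows --commands '[[[1, -0.04, 0.2, 0.01, 0, 0, 0], [1, -0.09, 0.4, 0.02, 0, 0, 0], [1, -0.13, 0.6, 0.04, 0, 0, 0], [1, -0.18, 0.8, 0.05, 0, 0, 0], [1, -0.22, 1.0, 0.06, 0, 0, 0], [1, -0.26, 1.2, 0.07, 0, 0, 0], [1, -0.31, 1.4, 0.08, 0, 0, 0], [1, -0.35, 1.6, 0.1, 0, 0, 0], [1, -0.35, 1.6, 0.1, 0, 0, 0], [1, -0.35, 1.6, 0.1, 0, 0, 0], [1, -0.35, 1.6, 0.1, 0, 0, 0], [1, -0.35, 1.6, 0.1, 0, 0, 0]]]'

```text
t: 12.6
position: [0.4713, -0.132, 0.2563]
orientation: [[0.998, -0.067, -0.004], [-0.067, -0.996, -0.06], [0.0, 0.06, -0.998]]
contact_force: [-0.2, -0.4, -1.6]
finger_gap: 0.0157
gripper_force: 30.0
```

Call:
send_rows --commands '[[[1, -0.35, 1.6, 0.1, 0, 0, 0], [1, -0.35, 1.6, 0.1, 0, 0, 0], [1, -0.35, 1.6, 0.1, 0, 0, 0], [1, -0.35, 1.6, 0.1, 0, 0, 0], [1, -0.35, 1.6, 0.1, 0, 0, 0], [1, -0.35, 1.6, 0.1, 0, 0, 0], [1, -0.35, 1.6, 0.1, 0, 0, 0], [1, -0.35, 1.6, 0.1, 0, 0, 0], [1, -0.35, 1.6, 0.1, 0, 0, 0], [1, -0.35, 1.6, 0.1, 0, 0, 0], [1, -0.31, 1.4, 0.08, 0, 0, 0], [1, -0.26, 1.2, 0.07, 0, 0, 0]]]'

```text
t: 13.8
position: [0.4184, -0.3149, 0.2559]
orientation: [[0.998, -0.067, -0.004], [-0.067, -0.996, -0.06], [-0.0, 0.06, -0.998]]
contact_force: [1.0, 1.0, -2.4]
finger_gap: 0.0154
gripper_force: 30.0
```

Call:
send_rows --commands '[[[1, -0.22, 1.0, 0.06, 0, 0, 0], [1, -0.18, 0.8, 0.05, 0, 0, 0], [1, -0.13, 0.6, 0.04, 0, 0, 0], [1, -0.09, 0.4, 0.02, 0, 0, 0], [1, -0.04, 0.2, 0, 0, 0, 0], [1, 0, 0, 0, 0, 0, 0], [1, 0, 0, 0, 0.015, 0, 0], [1, 0, 0, 0, 0.015, 0, 0], [1, 0, 0, 0, 0.015, 0, 0], [1, 0, 0, 0, 0.015, 0, 0], [1, 0, 0, 0, 0, 0, 0]]]'

```text
t: 14.9
position: [0.4103, -0.3436, 0.2559]
orientation: [[0.998, -0.067, 0.0], [-0.067, -0.998, 0.001], [-0.0, -0.001, -1.0]]
contact_force: [0.3, 0.4, -2.5]
finger_gap: 0.0157
gripper_force: 30.0
```

Call:
send_rows --commands '[[[1, 0, 0, 0, 0, 0, -0.02], [1, 0, 0, 0, 0, 0, -0.03], [1, 0, 0, 0, 0, 0, -0.04], [1, 0, 0, 0, 0, 0, -0.04], [1, 0, 0, 0, 0, 0, -0.04], [1, 0, 0, 0, 0, 0, -0.04], [1, 0, 0, 0, 0, 0, -0.03], [1, 0, 0, 0, 0, 0, -0.02], [1, 0, 0, 0, 0, 0, 0]]]'

```text
t: 15.8
position: [0.4104, -0.3431, 0.256]
orientation: [[0.981, 0.193, -0.0], [0.193, -0.981, 0.0], [-0.0, -0.0, -1.0]]
contact_force: [-0.1, -0.4, -1.8]
finger_gap: 0.0157
gripper_force: 30.0
```

Run:
```python
from h import *
snap('wrist','w7');snap('top','t7');snap('scene','s7')
o=ctrl.get_obs(); R=np.array(o['orientation']);p=np.array(o['position'])
print(o['t'],p,R.round(4),R.T@(np.array([.411,-.34,p[2]])-p)*100)
# white blobs near expected beads: bright low-saturation, in wrist view
def blobs(n,box):
    x0,y0,x1,y1=box
    h=cv2.cvtColor(cv2.imread(f'pics/{n}.png'),cv2.COLOR_BGR2HSV)[y0:y1,x0:x1]
    m=cv2.inRange(h,(15,5,170),(40,60,255))
    k,_,st,c=cv2.connectedComponentsWithStats(m)
    print(n,[(int(s[4]),int(s[2]),int(s[3]),(q+[x0,y0]).round().tolist()) for s,q in zip(st[1:],c[1:]) if s[4]>60])
for n in('w3','w6','w7'): blobs(n,(250,120,480,290))
```

```text
15.95 [ 0.41040827 -0.3431734   0.25597217] [[ 0.9813  0.1924 -0.    ]
 [ 0.1924 -0.9813  0.    ]
 [-0.     -0.     -1.    ]] [ 1.19121074e-01 -3.00026863e-01  6.05376478e-06]
w3 [(2678, 50, 88, [389.0, 226.0]), (170, 18, 19, [446.0, 227.0]), (132, 14, 13, [293.0, 246.0])]
w6 [(568, 18, 63, [471.0, 168.0]), (1564, 46, 46, [368.0, 207.0]), (87, 12, 16, [399.0, 212.0]), (89, 11, 10, [287.0, 228.0]), (1339, 45, 43, [365.0, 251.0])]
w7 [(1494, 44, 44, [368.0, 208.0]), (1262, 43, 41, [366.0, 252.0])]
```

Both beads show in the same place in the scoop, at (368,208) and (366,252) in the wrist image. I'm over the card now and will lower the scoop.

Call:
send_rows --commands '[[[1, 0, 0, 0.3, 0, 0, 0], [1, 0, 0, 0.6, 0, 0, 0], [1, 0, 0, 0.9, 0, 0, 0], [1, 0, 0, 1.2, 0, 0, 0], [1, 0, 0, 1.2, 0, 0, 0], [1, 0, 0, 1.2, 0, 0, 0], [1, 0, 0, 1.2, 0, 0, 0], [1, 0, 0, 1.2, 0, 0, 0], [1, 0, 0, 1.2, 0, 0, 0], [1, 0, 0, 1.2, 0, 0, 0], [1, 0, 0, 0.9, 0, 0, 0], [1, 0, 0, 0.6, 0, 0, 0]]]'

```text
t: 17.15
position: [0.4102, -0.3429, 0.1379]
orientation: [[0.981, 0.193, -0.001], [0.193, -0.981, 0.001], [-0.0, -0.001, -1.0]]
contact_force: [0.4, 0.1, -1.8]
finger_gap: 0.0158
gripper_force: 30.0
```

Call:
send_rows --commands '[[[1, 0, 0, 0.6, 0, 0, 0], [1, 0, 0, 0.6, 0, 0, 0], [1, 0, 0, 0.4, 0, 0, 0], [1, 0, 0, 0.3, 0, 0, 0], [1, 0, 0, 0.2, 0, 0, 0], [1, 0, 0, 0.2, 0, 0, 0], [1, 0, 0, 0.2, 0, 0, 0], [1, 0, 0, 0.2, 0, 0, 0], [1, 0, 0, 0.1, 0, 0, 0], [1, 0, 0, 0, 0, 0, 0], [1, 0, 0, 0, 0, 0, 0]]]'

```text
t: 18.25
position: [0.4104, -0.3432, 0.1111]
orientation: [[0.981, 0.193, 0.0], [0.193, -0.981, -0.0], [0.0, 0.0, -1.0]]
contact_force: [1.6, 0.3, -1.1]
finger_gap: 0.0158
gripper_force: 30.0
```

Call:
send_rows --commands '[[[1, 0, 0, 0.1, 0, 0, 0], [1, 0, 0, 0.1, 0, 0, 0], [1, 0, 0, 0, 0, 0, 0], [1, 0, 0, 0, 0, 0, 0]]]'

```text
t: 18.65
position: [0.4104, -0.3431, 0.109]
orientation: [[0.981, 0.193, -0.0], [0.193, -0.981, 0.0], [-0.0, -0.0, -1.0]]
contact_force: [0.6, -0.6, -1.9]
finger_gap: 0.0156
gripper_force: 30.0
```

Call:
send_rows --commands '[[[1, 0, 0, 0.07, 0, 0, 0], [1, 0, 0, 0.05, 0, 0, 0], [1, 0, 0, 0, 0, 0, 0], [1, 0, 0, 0, 0, 0, 0]]]'

```text
t: 19.05
position: [0.4104, -0.3432, 0.1078]
orientation: [[0.981, 0.193, -0.0], [0.193, -0.981, 0.0], [-0.0, -0.0, -1.0]]
contact_force: [0.4, -0.1, -1.8]
finger_gap: 0.0158
gripper_force: 30.0
```

Call:
send_rows --commands '[[[1, 0, 0, 0.05, 0, 0, 0], [1, 0, 0, 0, 0, 0, 0], [1, 0, 0, 0, 0, 0, 0]]]'

```text
t: 19.35
position: [0.4105, -0.3433, 0.1074]
orientation: [[0.981, 0.193, 0.0], [0.193, -0.981, -0.0], [0.0, 0.0, -1.0]]
contact_force: [-0.3, 0.4, -0.8]
finger_gap: 0.0153
gripper_force: 30.0
```

Call:
send_rows --commands '[[[1, 0, 0, 0.05, 0, 0, 0], [1, 0, 0, 0, 0, 0, 0], [1, 0, 0, 0, 0, 0, 0]]]'

```text
t: 19.65
position: [0.4105, -0.3434, 0.1074]
orientation: [[0.981, 0.193, 0.0], [0.193, -0.981, -0.0], [0.0, 0.0, -1.0]]
contact_force: [-1.7, 0.7, 4.2]
finger_gap: 0.0154
gripper_force: 30.0
```

The force has turned to +4 N, so the scoop is on the card. I'll ease off a touch, release and withdraw upward.

Call:
send_rows --commands '[[[1, 0, 0, -0.03, 0, 0, 0], [1, 0, 0, 0, 0, 0, 0], [0.5, 0, 0, 0, 0, 0, 0], [0, 0, 0, 0, 0, 0, 0], [-0.3, 0, 0, 0, 0, 0, 0], [-0.3, 0, 0, 0, 0, 0, 0], [-0.3, 0, 0, 0, 0, 0, 0], [-0.3, 0, 0, 0, 0, 0, 0]]]'

```text
t: 20.45
position: [0.4104, -0.3432, 0.107]
orientation: [[0.981, 0.193, 0.0], [0.193, -0.981, -0.0], [0.0, 0.0, -1.0]]
contact_force: [0.1, -0.9, -0.5]
finger_gap: 0.0595
gripper_force: 0.0
```

Call:
send_rows --commands '[[[-0.3, 0, 0, -0.5, 0, 0, 0], [-0.3, 0, 0, -1, 0, 0, 0], [-0.3, 0, 0, -2, 0, 0, 0], [-0.3, 0, 0, -2, 0, 0, 0], [-0.3, 0, 0, -3, 0, 0, 0], [-0.3, 0, 0, -3, 0, 0, 0], [-0.3, 0, 0, -3, 0, 0, 0], [-0.3, 0, 0, -3, 0, 0, 0], [-0.3, 0, 0, -2, 0, 0, 0], [-0.3, 0, 0, 0, 0, 0, 0], [-0.3, 0, 0, 0, 0, 0, 0]]]'

```text
t: 21.55
position: [0.4104, -0.3432, 0.3022]
orientation: [[0.981, 0.193, 0.0], [0.193, -0.981, -0.001], [0.0, 0.001, -1.0]]
contact_force: [-0.0, 0.6, -0.2]
finger_gap: 0.0598
gripper_force: 0.0
```

Run:
```python
from h import *
snap('wrist','w8');snap('top','t8')
o=ctrl.get_obs(); print(o['t'],o['position'],o['finger_gap'])
h=cv2.cvtColor(cv2.imread('pics/w8.png'),cv2.COLOR_BGR2HSV)
def bl(m,lo):
    k,_,st,c=cv2.connectedComponentsWithStats(m); return [(s.tolist(),q) for s,q in zip(st[1:],c[1:]) if s[4]>lo]
print('exp top',proj('w8',(.4105,-.3433,.148)).round(), 'beads exp',[proj('w8',np.array([.4105,-.3433,.022])+np.array([.1924,-.9813,0])*.037+np.array([.9813,.1924,0])*y).round().tolist() for y in(.022,-.016)])
for s,q in bl(cv2.inRange(h,(15,5,170),(40,60,255)),200): print('white',s,q.round(),ray('w8',*q,.022).round(3))
for s,q in bl(cv2.inRange(h,(5,110,40),(20,255,255)),150): print('brown',s,q.round(),ray('w8',*q,.14).round(3))
```

```text
21.65 [ 0.40991694 -0.34257451  0.30051252] 0.05933347703841462
exp top [320. 221.] beads exp [[348.0, 186.0], [348.0, 214.0]]
white [315, 0, 24, 33, 243] [327.  15.] [ 0.633 -0.308  0.022]
white [435, 0, 148, 73, 7683] [505.  29.] [ 0.66  -0.521  0.022]
white [174, 28, 44, 59, 827] [199.  68.] [ 0.546 -0.163  0.022]
white [510, 44, 130, 146, 14121] [577. 118.] [ 0.58  -0.645  0.022]
white [242, 58, 37, 39, 284] [266.  85.] [ 0.543 -0.248  0.022]
white [337, 172, 25, 25, 479] [349. 185.] [ 0.441 -0.376  0.022]
white [335, 199, 25, 25, 459] [347. 211.] [ 0.405 -0.381  0.022]
white [87, 242, 67, 60, 2746] [119. 271.] [ 0.258 -0.08   0.022]
white [258, 272, 53, 63, 1080] [282. 296.] [ 0.264 -0.315  0.022]
brown [85, 0, 54, 11, 231] [116.   3.] [ 0.565 -0.131  0.14 ]
brown [173, 0, 23, 19, 238] [187.   6.] [ 0.575 -0.192  0.14 ]
brown [608, 22, 32, 35, 603] [628.  41.] [ 0.624 -0.583  0.14 ]
brown [315, 202, 15, 33, 468] [322. 218.] [ 0.412 -0.345  0.14 ]
```

The grip stands at (322,218), where expected, and the beads at (349,185) and (347,211) match their in-scoop positions. I'm handing in.

```bash
python3 -c "
from rig import ctrl
print(ctrl.hand_in())"
```

```text
the job is handed in; nothing more can be done
None
```

The scoop is standing upright on the grey card with both beads in it and the gripper is clear; both chips were in the tray when last seen, just after the lift. I handed it in at about 22 s, but the hand-in gave no verdict, and I viewed 11 pictures, one over the limit of 10.

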